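Wind the clockwork misting timer

TASK

Wind the clockwork timer on the potting bench: turn its winged key clockwise (seen from above), in as many partial turns as you need, until the hand of the gauge points at the raised arc on the dial and stays there after you let go. Do not wind past the arc, because the ratchet does not let the key back. Leave the flower pot, the flask and the wooden dibber standing where they are.

Things in the scene. Friction and masses are not known exactly. Their poses are not given: they have to be found in the camera images.
- key (a joint): How far the key is wound, rad; grows as it turns clockwise seen from above, about a vertical axis; 0 run down, 8 hard stop. Sprung: winding torque about 0.07 N m at 0, 0.19 N m at 7. A ratchet, 16 clicks a turn, holds it: let go, it springs back up to 0.42 rad to the last click and stays; it cannot be turned back. The hand points at the arc at key values 4.65 to 6.1.
- key_grip (a point): Centre of the key's steel wing, on the turning axis, 32 mm above the timer's top; turns with the key, z up. The wing is an upright plate with rounded ends, 54 mm long along x, 10 mm thick along y, 26 mm high (19 to 45 mm above the top), on a 14 mm stem with a 36 mm collar 6 mm high at its foot. Pinch it across its thickness, at its middle, from above.
- gauge (a joint): Gauge hand of the timer, rad: geared to the key, always 0.35 times the key's value, turning clockwise seen from above. The arc spans 1.63 to 2.13 rad.
- gauge_tip (a point): Tip of the dark gauge hand, 43 mm from the hand's pivot, 6 mm above the timer's top. The hand sits on a white round dial 110 mm across.
- arc_mid (a point): Middle of the raised dark arc on the dial: a rib 9 mm wide and 24 mm long, 47 mm from the hand's pivot, rising 5 mm above the timer's top. The hand's tip should come to stand next to it, pointing at it anywhere between its two ends.
- timer: Grey clockwork misting timer, 140 x 260 x 90 mm, screwed to the bench; origin at the centre of its underside, z up. Its flat top is 90 mm up. In its own frame the key's axis is at x 0, y -65 mm and the hand's pivot at x 0, y +62 mm; two water stubs stick out 59 mm on its +x side.
- pot_mid (a point): Bystander: empty terracotta flower pot, 84 mm across, 75 mm high; point on its axis half-way up.
- flask_mid (a point): Bystander: dark red drinking flask, 66 mm across, 170 mm high; point on its axis half-way up.
- dibber_mid (a point): Bystander: wooden dibber standing on its broad handle end, point up, 46 mm across, 132 mm high; point on its axis 50 mm up.

How it is judged:
By the outcome, as a careful person would: the job done as asked, in the order asked, and still so for the second after the job is handed in, with the robot touching nothing.
It also fails if it takes over 72 s, if anything falls off the work surface, if the arm or the gripper's body presses on something with over 40 N, if the wrist force passes 120 N, or if a joint passes its speed limit or range.

ROBOT

A 7-joint arm with a two-finger parallel gripper is mounted at the origin on the work surface. World frame = base frame: x ahead of the robot, y to its left, z up, the work surface at z = 0. Lengths are in m, angles in rad, forces in N, time in s.
With the tool pointing down it reaches from about 0.425 to 0.875 m from the base axis. Payload 8.4 kg.
Tool frame: the origin (TCP) lies at the very end of the fingers, on their centre line; the grasp point (between the pads) lies 19 mm behind it; x points along the fingers, y is the direction in which the jaws open and shut, and the axes are right-handed (so a half turn about x gives the same grasp; the last joint's range is limited). The gripper opens to 87 mm and grips with 3 to 60 N. Pads are 19 mm wide; open, the fingers measure 117 mm over their backs; the gripper's body (75 mm by 190 mm) begins 51 mm behind the grasp point.
Start: joints at [-1.428, 0.333, 0.04, 1.465, -0.013, 1.343, -0.059], TCP at [0.156, 0.631, 0.223] pointing down, gripper open.
Joint ranges: [-2.58, 2.58], [-0.38, 2.09], [-1.3, 1.39], [0.25, 2.4], [-1.5, 4.64], [0.08, 2.09], [-2.65, 2.65]. Speed limits (rad/s): [2.22, 2.22, 2.79, 2.79, 3.14, 3.14, 3.14].

INTERFACE

Orientations are given as a unit quaternion [x, y, z, w].
In Python, from cell import ctrl gives the robot as it stands.
- The arm moves only by the tool jog_arm, never from a script. Its argument "motion" is text: rows parted by semicolons, each of 7 numbers parted by spaces: the opening in per cent of the stroke, from 0 (shut) to 100 (fully open), then the shift along the tool's x, y, z in m, then the turn, a rotation vector about the tool's x, y, z in units of 8 degrees (1.0 is 8 degrees). In form: hand dx dy dz rx ry rz; .... A call has 1 to 8 rows; each row is the pose to reach, as a shift and turn from the pose commanded when the call began, along the tool's axes at that moment; what a row does not reach only later rows make up. A row lasts 1/8 s, in which the tool goes at most 62.5 mm and 10.7 degrees, less where a joint would pass 70% of its speed; a pose out of reach is approached as far as the arm can. A call with a gripper value outside its range is refused whole. The fingers move at their own pace and stop on an object; the grip force is fixed at half the most. Time passes only in rows, so rows that repeat a pose let the fingers close. It gives the time, the measured TCP pose, the force and the opening at its end, in the units of the state.
- ctrl.read_state(): the state, without advancing time (a new reading comes with each control period).
- ctrl.camera(name): name is "side" or "top" or "wrist"; returns a dict with "image" (480x640x3 uint8, blue, green, red), "fovy" (degrees; the focal length in pixels is half the picture's height over the tangent of half this angle, whatever the lens; pixels are square), "cx", "cy" (the principal point, pixels), "k1" (the pictures are not rectified: a ray, as slopes to the right and down, at radius r is drawn at 1 + k1 r^2 times it, then the intrinsics apply), "xyz" and "orientation" of the camera in the world; the wrist camera has in their place "hand_eye" (4x4, takes a point from camera to tool coordinates, whose origin is the TCP and whose axes are the tool frame's). Camera axes: x right, y up, looking along -z (the intrinsics and any distortion apply to the point x, -y, -z); pixel columns grow to the right and rows downward; lengths in m; the calibration is good to about 2 mm. A picture is of the moment at which its call begins: read the wrist's pose just before it. There is no depth.
- ctrl.sign_off(): hands the job in, once; it reports no verdict.
The state is a dict: "time": time; "joint_positions": joint angles; "joint_vel": joint speeds; "effort": joint torques, N m; "ee_pos": TCP position; "orientation": TCP orientation; "ft_force": force on the tool from outside, world axes, zero at the start; "moment": the same for the moment, N m; "grip_width": finger opening in m.
Only numpy, scipy, OpenCV 4.12 (cv2) and the standard library are available. Lean on these libraries where they do the work, as an engineer would, in place of code of your own. Each camera call takes 0.05 s, during which the arm holds its last target.

## Working session

There is one attempt and no reset: what is moved stays moved. The work goes in short steps, Python scripts to look and compute and a tool call to move; the robot and the scene stay as the last step left them, time stands still between calls to the robot, and variables do not carry over. Pictures are saved under pics/ and viewed, and the job is handed in when it is done.

Besides the shell and the picture viewer there is one more tool, called after "Call:" by a JSON object that holds its "name" and its "arguments". jog_arm: Moves the arm, as the interface text tells. Its arguments: {"type":"object","properties":{"motion":{"type":"string"}},"required":["motion"]}

```bash
mkdir -p pics; ls; python3 - <<'E'
from cell import ctrl
import cv2
s=ctrl.read_state();print(s)
for n in("side","top","wrist"):
    c=ctrl.camera(n);cv2.imwrite(f"pics/{n}0.png",c["image"]);print({k:v for k,v in c.items() if k!="image"})
E
```

```text
pics
{'time': 0.0, 'joint_positions': array([-1.42822269,  0.33394503,  0.03986521,  1.46631359, -0.01338339,
        1.34328577, -0.05848846]), 'joint_vel': array([-4.03503534e-04,  7.66952017e-04, -6.53454638e-06, -3.48505277e-04,
        1.37319402e-03,  1.29347443e-03, -7.16399444e-04]), 'effort': array([ 1.04252103e-03, -6.56365585e+01,  1.33628089e+00, -4.03799558e+01,
       -5.95559506e-02,  4.49987710e-02,  1.77847737e-04]), 'ee_pos': array([0.15554054, 0.63061451, 0.22161639]), 'orientation': array([ 0.08467431,  0.70197285, -0.08586536,  0.70191988]), 'ft_force': array([ 0.79087114, -0.78929597,  0.613465  ]), 'moment': array([0.05807918, 0.02257111, 0.01110373]), 'grip_width': 0.08702475903161912}
{'fovy': 54.9217626314253, 'cx': 320.09664064932076, 'cy': 249.4849161841967, 'k1': 0.007682853622398699, 'xyz': array([ 0.08142831, -0.45357396,  0.53431469]), 'orientation': array([ 0.43947902, -0.18691037, -0.33888022,  0.8106065 ])}
{'fovy': 53.00319934964173, 'cx': 316.1498690649039, 'cy': 245.5866777653961, 'k1': -0.11263629564488069, 'xyz': array([0.41283041, 0.02246284, 1.0316842 ]), 'orientation': array([-0.05259915,  0.06651854,  0.71050756, -0.69856111])}
{'fovy': 62.84659884886487, 'cx': 315.2028768124204, 'cy': 237.28016506776177, 'k1': -0.04985636995940378, 'hand_eye': array([[ 6.18136677e-04,  2.53616425e-01, -9.67304671e-01,
        -1.62402775e-01],
       [ 9.99999623e-01, -7.47185090e-04,  4.43126189e-04,
        -1.37514355e-04],
       [-6.10371548e-04, -9.67304580e-01, -2.53616791e-01,
        -6.93952760e-02],
       [ 0.00000000e+00,  0.00000000e+00,  0.00000000e+00,
         1.00000000e+00]])}
```

View pics/top0.png

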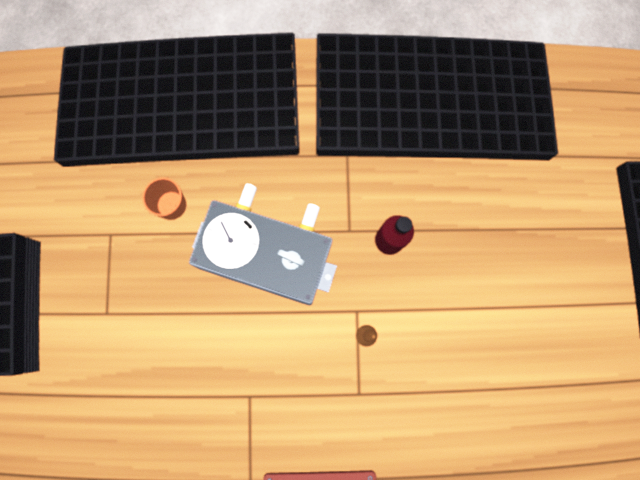

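View pics/side0.png

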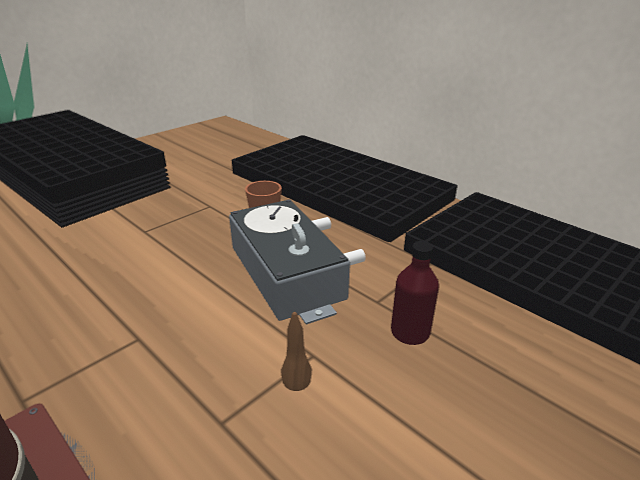

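View pics/wrist0.png

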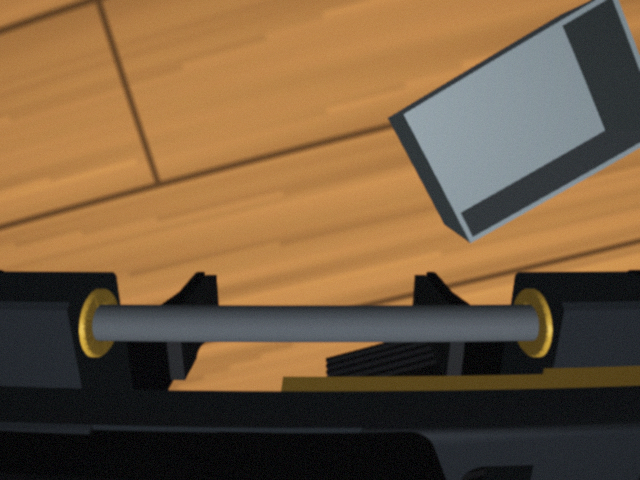

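The top view shows the timer centred near (262,252), with the dial at (231,240), the hand tip near (222,223), the arc at (248,224) and the key near (291,260). The pot is at (164,198), the flask at (395,235) and the dibber at (367,336). The side view agrees, and the wrist camera only sees wood, a bracket and a grey box. Next I'll measure positions.

```bash
cat > h.py <<'E'
import numpy as np, cv2
from scipy.spatial.transform import Rotation as R
def K(c):
    f=240/np.tan(np.radians(c["fovy"]/2)); return np.array([[f,0,c["cx"]],[0,f,c["cy"]],[0,0,1.]])
def pose(c,s=None):
    if "xyz" in c: return R.from_quat(c["orientation"]).as_matrix(),np.array(c["xyz"])
    Rt=R.from_quat(s["orientation"]).as_matrix(); H=c["hand_eye"]
    return Rt@H[:3,:3], Rt@H[:3,3]+s["ee_pos"]
def plane(c,uv,z,s=None):
    uv=np.atleast_2d(np.array(uv,float))
    p=cv2.undistortPoints(uv[:,None],K(c),np.array([c["k1"],0,0,0]))[:,0]
    d=np.c_[p[:,0],-p[:,1],-np.ones(len(p))]
    M,o=pose(c,s); d=d@M.T
    return o+d*((z-o[2])/d[:,2])[:,None]
def proj(c,P,s=None):
    M,o=pose(c,s); q=(np.atleast_2d(P)-o)@M; q=q*[1,-1,-1]
    return cv2.projectPoints(q,np.zeros(3),np.zeros(3),K(c),np.array([c["k1"],0,0,0]))[0][:,0]
E
python3 - <<'E'
from cell import ctrl
from h import *
c=ctrl.camera("top");im=c["image"]
x0,y0,x1,y1=185,190,345,310
cv2.imwrite("pics/topz.png",cv2.resize(im[y0:y1,x0:x1],None,fx=5,fy=5,interpolation=cv2.INTER_CUBIC))
for n,uv,z in[("dial",(231,240),.09),("tip",(222,223),.096),("arc",(248,224),.095),("key",(291,258),.122),("flask",(404,224),.17),("dib",(367,336),.05),("pot",(164,190),.075)]:
    print(n,plane(c,uv,z)[0].round(4))
# timer corners
print(plane(c,[(212,201),(331,238),(311,303),(191,264)],.09).round(4))
E
```

```text
dial [0.5869 0.1716 0.09  ]
tip [0.6205 0.189  0.096 ]
arc [0.6178 0.1372 0.095 ]
key [0.5443 0.0515 0.122 ]
flask [ 0.5973 -0.1587  0.17  ]
dib [ 0.3931 -0.0977  0.05  ]
pot [0.6973 0.3152 0.075 ]
[[ 0.6677  0.2112  0.09  ]
 [ 0.5879 -0.0275  0.09  ]
 [ 0.4597  0.0145  0.09  ]
 [ 0.5399  0.2506  0.09  ]]
```

View pics/topz.png

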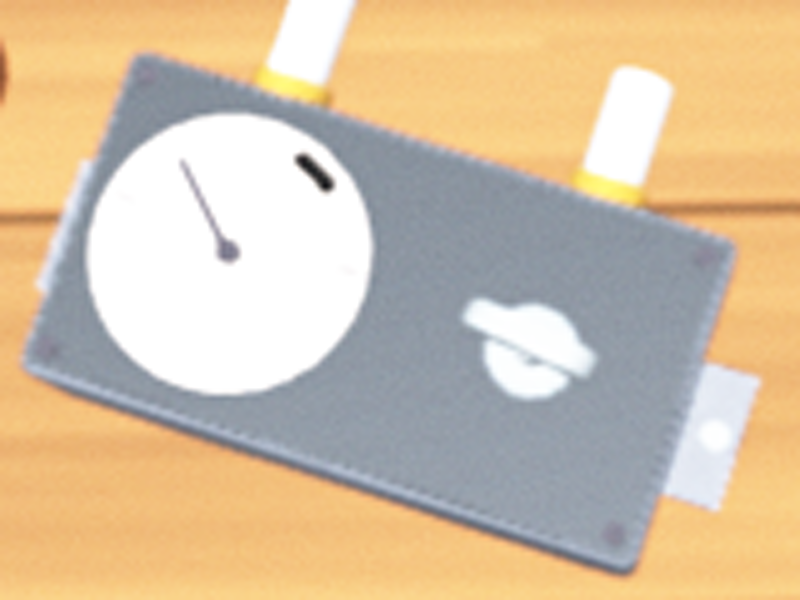

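The zoomed crop (5x) shows the hand's pivot at (228,252), its tip at (184,160), the arc at (315,172), the wing from about (468,310) to (594,360), and the collar at about (528,352).

```bash
python3 - <<'E'
from cell import ctrl
from h import *
c=ctrl.camera("top")
z=lambda u,v:(185+(u+.5)/5-.5,190+(v+.5)/5-.5)
g=lambda u,v,h:plane(c,z(u,v),h)[0]
cr=[g(*p,.09) for p in [(140,55),(735,240),(632,573),(25,372)]]
ctr=np.mean(cr,0); ax=cr[0]+cr[3]-cr[1]-cr[2]; ax/=np.linalg.norm(ax); print("ctr",ctr,"yaxis",ax)
print("key axis from corners",ctr-.065*ax,"pivot",ctr+.062*ax)
pv=g(228,252,.094);t=g(184,160,.096);a=g(315,172,.095);w1=g(466,313,.133);w2=g(596,360,.133)
print("pivot",pv,"tip",t,"arc",a)
an=lambda d:np.arctan2(d[1],d[0])
print("hand-arc cw",an(t-pv)-an(a-pv), np.linalg.norm(t-pv),np.linalg.norm(a-pv))
print("wing",(w1+w2)/2,np.linalg.norm(w1-w2),"dir deg",np.degrees(an(w1-w2)))
s=ctrl.read_state();print(R.from_quat(s["orientation"]).as_matrix().round(3),s["ee_pos"])
# second view of key: side
c2=ctrl.camera("side"); im=c2["image"]
cv2.imwrite("pics/sidez.png",cv2.resize(im[190:330,220:380],None,fx=5,fy=5,interpolation=cv2.INTER_CUBIC))
print(proj(c2,[(w1+w2)/2, ctr-.065*ax+[0,0,.045]]))
E
```

```text
ctr [0.56364145 0.11232094 0.09      ] yaxis [0.32179425 0.94680962 0.        ]
key axis from corners [0.54272482 0.05077831 0.09      ] pivot [0.58359269 0.17102313 0.09      ]
pivot [0.58620182 0.17252762 0.094     ] tip [0.62336547 0.19028433 0.096     ] arc [0.61784119 0.13804696 0.095     ]
hand-arc cw 1.2740721192896491 0.041236355490675586 0.04680774681492179
wing [0.54483008 0.05152475 0.133     ] 0.052287619409227826 dir deg 69.07470576047236
[[-0.     0.239  0.971]
 [-0.001  0.971 -0.239]
 [-1.    -0.001  0.   ]] [0.15559664 0.63086445 0.22214825]
[[297.97743185 228.70322319]
 [297.35453762 228.29009499]]
```

View pics/sidez.png

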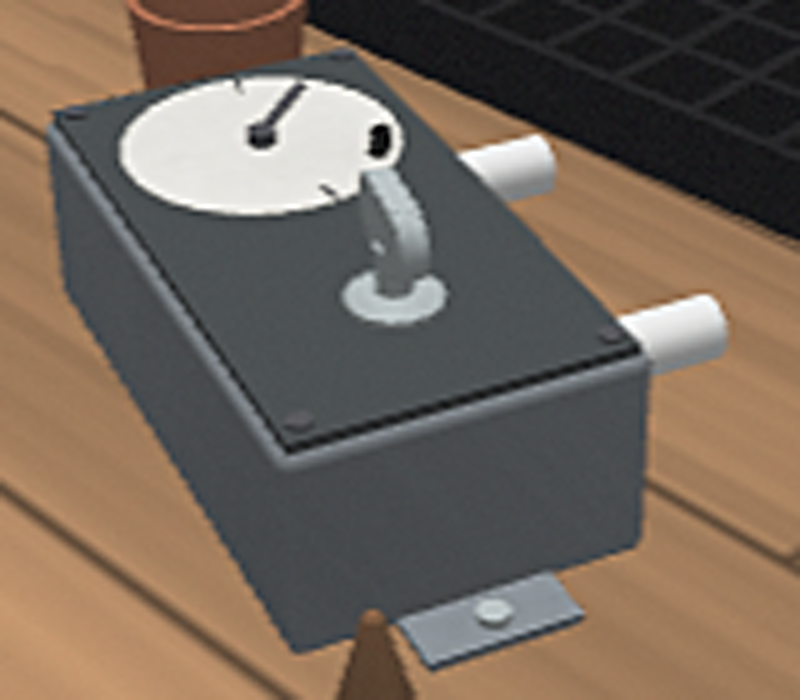

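Call:
{"name": "jog_arm", "arguments": {"motion": "100 0 -0.039 0.043 1 0 0; 100 0 -0.078 0.086 2 0 0; 100 0 -0.117 0.129 3 0 0; 100 0 -0.156 0.172 4 0 0; 100 0 -0.195 0.215 5 0 0; 100 0 -0.234 0.258 6 0 0; 100 0 -0.273 0.301 7 0 0; 100 0 -0.312 0.344 8 0 0"}}

```text
time: 1.3
ee_pos: [0.4158, 0.2441, 0.2228]
orientation: [0.446, 0.549, -0.445, 0.549]
ft_force: [2.0, 0.9, 0.4]
grip_width: 0.0868
```

```bash
cat > st.py <<'E'
from cell import ctrl
from h import *
import sys
s=ctrl.read_state(); M=R.from_quat(s["orientation"]).as_matrix()
print(s["time"],"q",s["joint_positions"].round(2),"p",s["ee_pos"].round(4),"F",s["ft_force"].round(1),"M",s["moment"].round(2),"w",round(s["grip_width"],4))
print("tool x",M[:,0].round(3),"yaw of y",np.degrees(np.arctan2(M[1,1],M[0,1])).round(2))
T=np.array([.5445,.0515,float(sys.argv[1]) if len(sys.argv)>1 else .222]); print("to key in tool axes",((T-s["ee_pos"])@M).round(4))
E
python3 st.py
```

```text
1.3 q [-1.05 -0.03  0.42  1.88  0.01  1.29 -0.42] p [0.4158 0.2441 0.2228] F [2.  0.9 0.4] M [-0.02 -0.   -0.07] w 0.0868
tool x [ 0.     0.001 -1.   ] yaw of y 11.88
to key in tool axes [0.0007 0.0863 0.215 ]
```

Call:
{"name": "jog_arm", "arguments": {"motion": "100 0 0.022 0.054 1 0 0; 100 0 0.043 0.108 2 0 0; 100 0 0.065 0.161 3 0 0; 100 0 0.086 0.215 4.1 0 0; 100 0 0.086 0.215 4.1 0 0; 100 0 0.086 0.215 4.1 0 0"}}

```text
time: 2.05
ee_pos: [0.544, 0.054, 0.2224]
orientation: [-0.581, -0.403, 0.582, -0.402]
ft_force: [0.0, 0.0, -0.3]
grip_width: 0.087
```

```bash
python3 st.py; python3 - <<'E'
from cell import ctrl
from h import *
s=ctrl.read_state();c=ctrl.camera("wrist");im=c["image"].copy()
for z in(.109,.135):
  for d in(-.027,0,.027):
    P=np.array([.5445+d*np.cos(np.radians(69.1)),.0515+d*np.sin(np.radians(69.1)),z])
    u=proj(c,P,s)[0]; cv2.circle(im,(int(u[0]),int(u[1])),3,(0,0,255),-1); print(u)
cv2.imwrite("pics/w1.png",im)
cv2.imwrite("pics/t1.png",ctrl.camera("top")["image"])
E
```

```text
2.05 q [-0.79  0.13  0.67  1.75 -0.08  1.29 -0.46] p [0.544  0.054  0.2224] F [ 0.   0.  -0.3] M [-0.08  0.09 -0.03] w 0.087
tool x [-0.001  0.    -1.   ] yaw of y -20.62
to key in tool axes [0.0004 0.0013 0.0022]
[317.22091372 270.5833306 ]
[317.47273753 235.38272025]
[317.73502487 198.44773847]
[317.38590495 283.46017103]
[317.66716931 245.21062205]
[317.96130242 204.85909206]
```

View pics/w1.png

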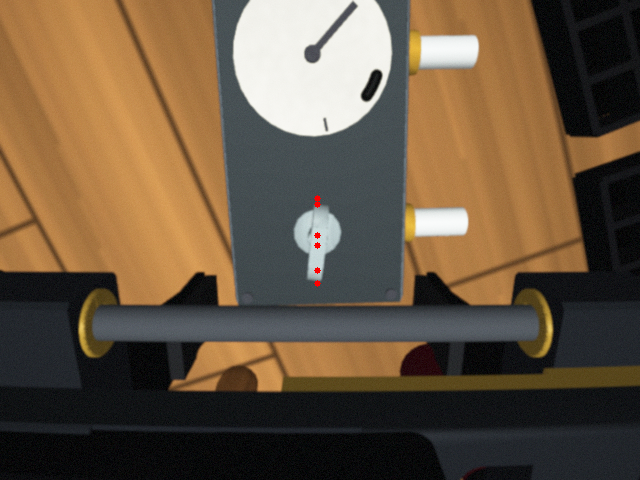

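The wrist view shows the wing from (321,207) to (314,279), slightly tilted relative to the tool. The pivot is at (312,54), the hand tip at (355,5) and the arc at (371,85).

```bash
python3 - <<'E'
from cell import ctrl
from h import *
s=ctrl.read_state();c=ctrl.camera("wrist");im=c["image"]
an=lambda d:np.arctan2(d[1],d[0])
w=plane(c,[(321,207),(314,279)],.133,s);print(w.mean(0),np.degrees(an(w[0]-w[1])),np.linalg.norm(w[0]-w[1]))
pv=plane(c,(312,54),.094,s)[0];t=plane(c,(355,5),.096,s)[0];a=plane(c,(371.5,85),.095,s)[0]
print(pv,an(t-pv)-an(a-pv),np.linalg.norm(t-pv))
cv2.imwrite("pics/w1z.png",cv2.resize(im[190:300,250:390],None,fx=5,fy=5,interpolation=cv2.INTER_CUBIC))
E
```

```text
[0.5442157  0.05299776 0.133     ] 64.2689968702224 0.05000054391496636
[0.58439021 0.17125484 0.094     ] 1.2723495978697736 0.042113732484556445
```

View pics/w1z.png

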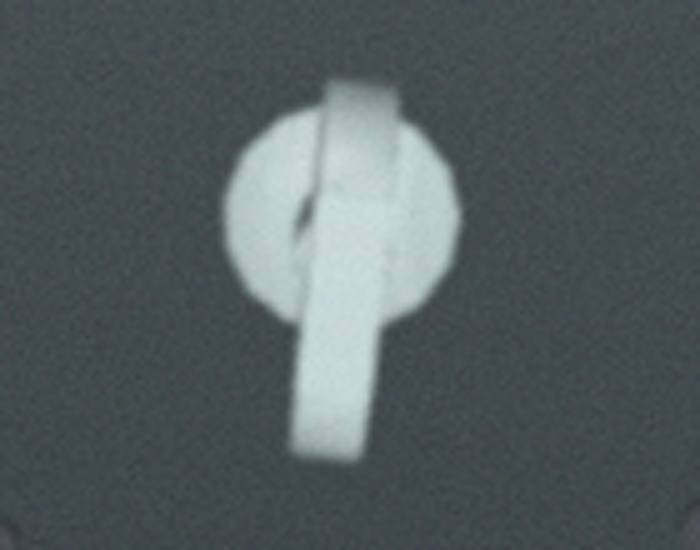

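Call:
{"name": "jog_arm", "arguments": {"motion": "100 0.04 0.001 0.0015 0.5 0 0; 100 0.08 0.001 0.0015 0.5 0 0; 100 0.105 0.001 0.0015 0.5 0 0; 100 0.117 0.001 0.0015 0.5 0 0; 100 0.117 0.001 0.0015 0.5 0 0; 100 0.117 0.001 0.0015 0.5 0 0"}}

```text
time: 2.95
ee_pos: [0.5453, 0.0523, 0.1067]
orientation: [0.596, 0.382, -0.595, 0.382]
ft_force: [1.0, 0.6, -0.2]
grip_width: 0.0874
```

```bash
python3 st.py .105;python3 - <<'E'
from cell import ctrl
import cv2
cv2.imwrite("pics/s2.png",cv2.resize(ctrl.camera("side")["image"][120:360,160:480],None,fx=2,fy=2))
E
```

```text
2.95 q [-0.75  0.25  0.66  1.88 -0.18  1.06 -0.45] p [0.5453 0.0523 0.1067] F [ 1.   0.6 -0.2] M [-0.08  0.08  0.02] w 0.0874
tool x [ 0.002  0.001 -1.   ] yaw of y -24.63
to key in tool axes [ 0.0017 -0.0004  0.001 ]
```

View pics/s2.png

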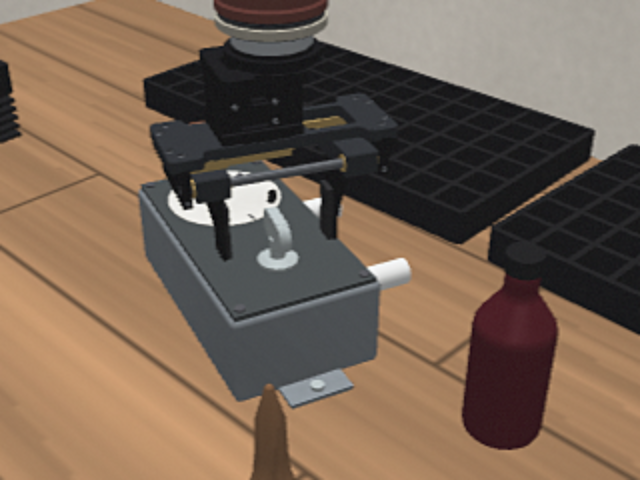

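The fingers straddle the wing, with the key centred between the jaws at about (277,235) in the crop, and the flask stands clear. I'll close the gripper.

Call:
{"name": "jog_arm", "arguments": {"motion": "0 0 0 0 0 0 0; 0 0 0 0 0 0 0; 0 0 0 0 0 0 0; 0 0 0 0 0 0 0; 0 0 0 0 0 0 0; 0 0 0 0 0 0 0"}}

```text
time: 3.75
ee_pos: [0.5446, 0.0519, 0.1055]
orientation: [-0.595, -0.382, 0.595, -0.382]
ft_force: [0.3, 0.1, 0.6]
grip_width: 0.0355
```

```bash
python3 st.py .105
```

```text
3.75 q [-0.75  0.25  0.66  1.89 -0.18  1.06 -0.45] p [0.5446 0.0519 0.1055] F [0.3 0.1 0.6] M [-0.08  0.11  0.03] w 0.0355
tool x [-0. -0. -1.] yaw of y -24.66
to key in tool axes [0.0005 0.     0.0004]
```

Call:
{"name": "jog_arm", "arguments": {"motion": "0 0 0 0 0 0 0; 0 0 0 0 0 0 0; 0 0 0 0 0 0 0; 0 0 0 0 0 0 0; 0 0 0 0 0 0 0"}}

```text
time: 4.38
ee_pos: [0.5448, 0.0518, 0.1056]
orientation: [0.595, 0.382, -0.595, 0.382]
ft_force: [1.1, 0.2, -1.2]
grip_width: 0.0124
```

```bash
python3 st.py .105
```

```text
4.375 q [-0.75  0.25  0.66  1.89 -0.18  1.06 -0.45] p [0.5448 0.0518 0.1056] F [ 1.1  0.2 -1.2] M [-0.22 -0.27  0.06] w 0.0124
tool x [ 0. -0. -1.] yaw of y -24.66
to key in tool axes [ 0.0006 -0.0001  0.0004]
```

Call:
{"name": "jog_arm", "arguments": {"motion": "0 0 0 0 0 0 0; 0 0 0 0 0 0 0; 0 0 0 0 0.6 0 0; 0 0 0 0 1.2 0 0; 0 0 0 0 1.8 0 0; 0 0 0 0 2.4 0 0; 0 0 0 0 3 0 0; 0 0 0 0 3 0 0"}}

```text
time: 5.38
ee_pos: [0.5453, 0.0514, 0.1056]
orientation: [0.662, 0.249, -0.661, 0.25]
ft_force: [4.6, -2.0, -3.7]
grip_width: 0.0125
```

```bash
python3 st.py .105;python3 - <<'E'
from cell import ctrl
import cv2
cv2.imwrite("pics/s3.png",cv2.resize(ctrl.camera("side")["image"][160:320,210:410],None,fx=3,fy=3))
E
```

```text
5.375 q [-0.81  0.26  0.73  1.89 -0.2   1.06 -0.85] p [0.5453 0.0514 0.1056] F [ 4.6 -2.  -3.7] M [-0.59 -0.9   0.1 ] w 0.0125
tool x [ 0.001 -0.001 -1.   ] yaw of y -48.74
to key in tool axes [ 0.0006 -0.0005  0.0005]
```

View pics/s3.png

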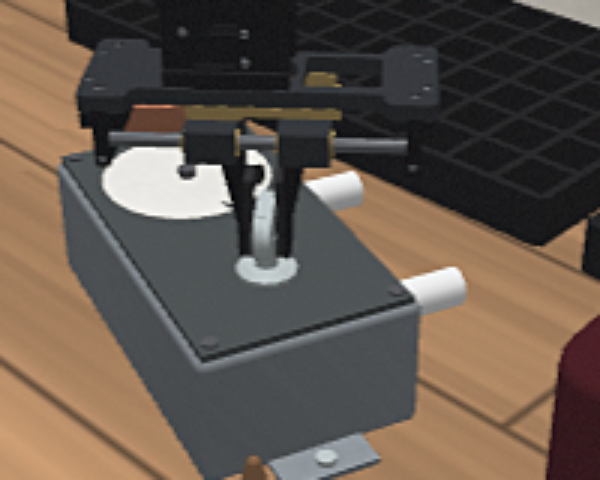

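Call:
{"name": "jog_arm", "arguments": {"motion": "0 0 0 0 1 0 0; 0 0 0 0 2 0 0; 0 0 0 0 3 0 0; 0 0 0 0 4 0 0; 0 0 0 0 5 0 0; 0 0 0 0 6 0 0; 0 0 0 0 7 0 0; 0 0 0 0 8 0 0"}}

```text
time: 6.42
ee_pos: [0.5455, 0.0498, 0.1057]
orientation: [0.694, -0.142, -0.692, -0.14]
ft_force: [5.5, -7.3, -5.2]
grip_width: 0.0125
```

```bash
python3 st.py .105;python3 - <<'E'
from cell import ctrl
import cv2
cv2.imwrite("pics/s4.png",cv2.resize(ctrl.camera("side")["image"][160:320,210:410],None,fx=3,fy=3))
cv2.imwrite("pics/t4.png",cv2.resize(ctrl.camera("top")["image"][150:350,150:450],None,fx=2,fy=2))
E
```

```text
6.425 q [-0.97  0.31  0.94  1.89 -0.29  1.07 -1.89] p [0.5455 0.0498 0.1057] F [ 5.5 -7.3 -5.2] M [-1.72 -1.19  0.12] w 0.0125
tool x [ 0.002 -0.003 -1.   ] yaw of y -112.99
to key in tool axes [ 0.0007 -0.0012  0.0016]
```

View pics/s4.png

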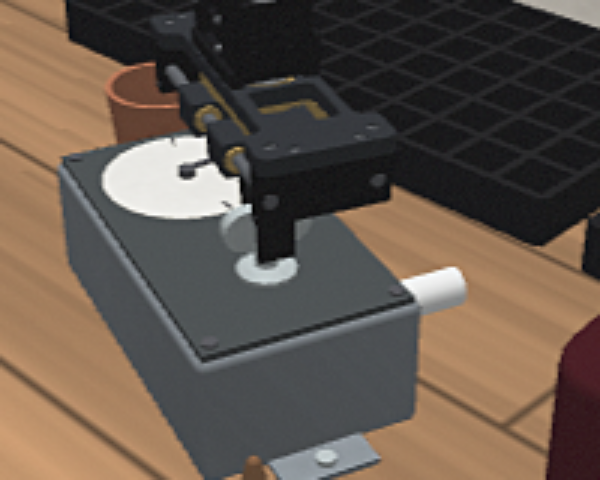

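View pics/t4.png

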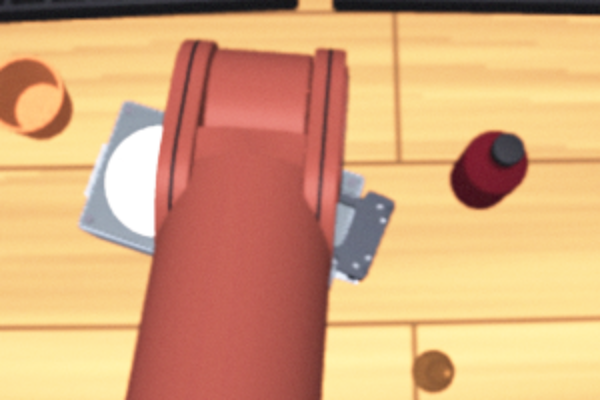

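Call:
{"name": "jog_arm", "arguments": {"motion": "45 0 0 0 0 0 0; 45 0 0 0 0 0 0; 45 0 0 0 0 0 0; 45 0 0 0 0 0 0; 45 -0.02 0 0 0 0 0; 45 -0.06 0 0 0 0 0; 45 -0.09 0 0 -1 0 0; 60 -0.09 0 0 -2 0 0"}}

```text
time: 7.52
ee_pos: [0.5463, 0.0519, 0.1994]
orientation: [0.708, -0.039, -0.704, -0.04]
ft_force: [-0.7, 0.8, -1.0]
grip_width: 0.0435
```

Call:
{"name": "jog_arm", "arguments": {"motion": "100 0 0 0 -1.25 0 0; 100 0 0 0 -2.5 0 0; 100 0 0 0 -3.75 0 0; 100 0 0 0 -5 0 0; 100 0 0 0 -6.25 0 0; 100 0 0 0 -7.5 0 0; 100 0 0 0 -8.75 0 0; 100 0 0 0 -10 0 0"}}

```text
time: 8.52
ee_pos: [0.5449, 0.0517, 0.1971]
orientation: [0.566, 0.424, -0.566, 0.424]
ft_force: [-0.6, -0.3, 0.4]
grip_width: 0.087
```

Call:
{"name": "jog_arm", "arguments": {"motion": "100 0 0 0 -1.25 0 0; 100 0 0 0 -2.5 0 0; 100 0 0 0 -3.75 0 0; 100 0 0 0 -5 0 0; 100 0 0 0 -6.25 0 0; 100 0 0 0 -7.5 0 0; 100 0 0 0 -8.75 0 0; 100 0 0 0 -10 0 0"}}

```text
time: 9.52
ee_pos: [0.545, 0.0516, 0.1971]
orientation: [0.161, 0.688, -0.161, 0.689]
ft_force: [0.5, -0.1, -0.3]
grip_width: 0.0871
```

Call:
{"name": "jog_arm", "arguments": {"motion": "100 0 0 0 -1 0 0; 100 0 0 0 -1.5 0 0; 100 0 0 0 -1.5 0 0; 100 0 0 0 -1.5 0 0"}}

```text
time: 10.02
ee_pos: [0.5448, 0.0518, 0.1963]
orientation: [0.091, 0.701, -0.091, 0.702]
ft_force: [0.1, 0.7, -1.0]
grip_width: 0.0874
```

```bash
python3 st.py .195;python3 - <<'E'
from cell import ctrl
from h import *
s=ctrl.read_state();c=ctrl.camera("wrist")
cv2.imwrite("pics/w5.png",c["image"])
cv2.imwrite("pics/w5z.png",cv2.resize(c["image"][150:310,200:440],None,fx=3,fy=3,interpolation=cv2.INTER_CUBIC))
E
```

```text
10.025 q [-0.72  0.15  0.6   1.78 -0.09  1.24  1.22] p [0.5448 0.0518 0.1963] F [ 0.1  0.7 -1. ] M [0.05 0.   0.04] w 0.0874
tool x [ 0.001  0.    -1.   ] yaw of y 75.23
to key in tool axes [ 0.0013 -0.0003 -0.0003]
```

View pics/w5.png

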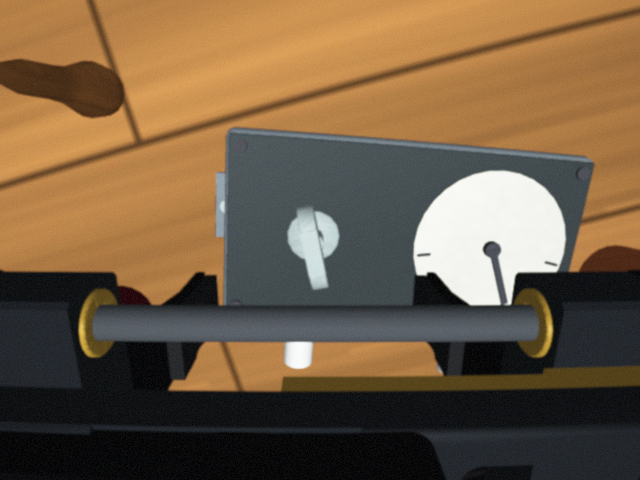

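View pics/w5z.png

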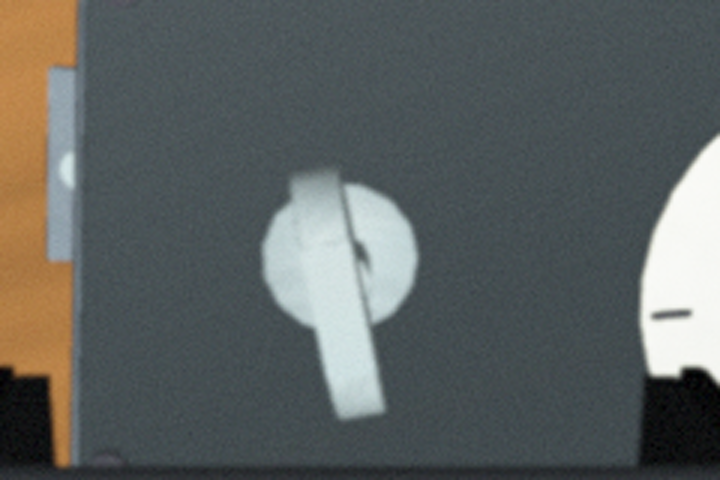

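The wing runs from (305,208) to (320,287), about 10° off the tool axis. The hand's pivot is at (491,249), and the hand passes through (503,300) before going behind the bar.

```bash
python3 - <<'E'
from cell import ctrl
from h import *
s=ctrl.read_state();c=ctrl.camera("wrist")
an=lambda d:np.arctan2(d[1],d[0])
w=plane(c,[(305.2,208.5),(320.3,287)],.133,s);print(w.mean(0),np.degrees(an(w[0]-w[1])),np.linalg.norm(w[0]-w[1]))
p=plane(c,[(491.5,249.5),(502.5,299)],.096,s); a=np.array([.0316,-.0340]) # arc rel pivot
print(p, "hand az",np.degrees(an(p[1]-p[0])),"to arc mid",an(p[1]-p[0])-an(a))
E
```

```text
[0.54130391 0.05111833 0.133     ] 175.67265803372925 0.04972068575781425
[[0.58422209 0.16947785 0.096     ]
 [0.62391585 0.17220063 0.096     ]] hand az 3.9240503126826236 to arc mid 0.8904548172812145
```

Call:
{"name": "jog_arm", "arguments": {"motion": "100 0.02 0 0 -0.7 0 0; 100 0.05 0 0 -1.3 0 0; 100 0.08 0 0 -1.3 0 0; 50 0.091 0 0 -1.3 0 0; 0 0.091 0 0 -1.3 0 0; 0 0.091 0 0 -1.3 0 0; 0 0.091 0 0 -1.3 0 0; 0 0.091 0 0 -1.3 0 0"}}

```text
time: 11.12
ee_pos: [0.545, 0.052, 0.1052]
orientation: [0.026, 0.706, -0.026, 0.707]
ft_force: [0.3, -0.4, -0.2]
grip_width: 0.0452
```

Call:
{"name": "jog_arm", "arguments": {"motion": "0 0 0 0 0 0 0; 0 0 0 0 0 0 0; 0 0 0 0 0 0 0; 0 0 0 0 0 0 0; 0 0 0 0 0 0 0; 0 0 0 0 0 0 0; 0 0 0 0 0 0 0; 0 0 0 0 0 0 0"}}

```text
time: 12.12
ee_pos: [0.5445, 0.0504, 0.1045]
orientation: [0.026, 0.707, -0.027, 0.706]
ft_force: [-0.8, -5.6, 2.0]
grip_width: 0.0127
```

```bash
python3 st.py .105
```

```text
12.125 q [-0.68  0.24  0.57  1.88 -0.15  1.06  1.45] p [0.5445 0.0504 0.1045] F [-0.8 -5.6  2. ] M [-1.25  0.15 -0.04] w 0.0127
tool x [-0.    -0.002 -1.   ] yaw of y 85.68
to key in tool axes [-0.0005  0.0011 -0.0001]
```

Call:
{"name": "jog_arm", "arguments": {"motion": "0 0 -0.001 0 1 0 0; 0 0 -0.001 0 2 0 0; 0 0 -0.001 0 3 0 0; 0 0 -0.001 0 4 0 0; 0 0 -0.001 0 5 0 0; 0 0 -0.001 0 6 0 0; 0 0 -0.001 0 7 0 0; 0 0 -0.001 0 8 0 0"}}

```text
time: 13.12
ee_pos: [0.5443, 0.05, 0.1045]
orientation: [0.398, 0.584, -0.399, 0.584]
ft_force: [-1.7, -4.1, 1.0]
grip_width: 0.0121
```

Call:
{"name": "jog_arm", "arguments": {"motion": "0 0 0 0 1 0 0; 0 0 0 0 2 0 0; 0 0 0 0 3 0 0; 0 0 0 0 4 0 0; 0 0 0 0 5 0 0; 0 0 0 0 6 0 0; 0 0 0 0 7 0 0; 0 0 0 0 7 0 0"}}

```text
time: 14.12
ee_pos: [0.5439, 0.0501, 0.1045]
orientation: [-0.625, -0.33, 0.626, -0.33]
ft_force: [-3.2, -4.6, 3.2]
grip_width: 0.0123
```

```bash
python3 st.py .105;python3 - <<'E'
from cell import ctrl
import cv2
cv2.imwrite("pics/w6.png",ctrl.camera("wrist")["image"])
cv2.imwrite("pics/s6.png",cv2.resize(ctrl.camera("side")["image"][160:320,210:410],None,fx=3,fy=3))
E
```

```text
14.125 q [-0.96  0.31  0.93  1.9  -0.28  1.08 -0.52] p [0.5439 0.0501 0.1045] F [-3.2 -4.6  3.2] M [-1.01  0.9   0.12] w 0.0123
tool x [-0.001 -0.001 -1.   ] yaw of y -34.4
to key in tool axes [-0.0005 -0.0004 -0.0015]
```

View pics/w6.png

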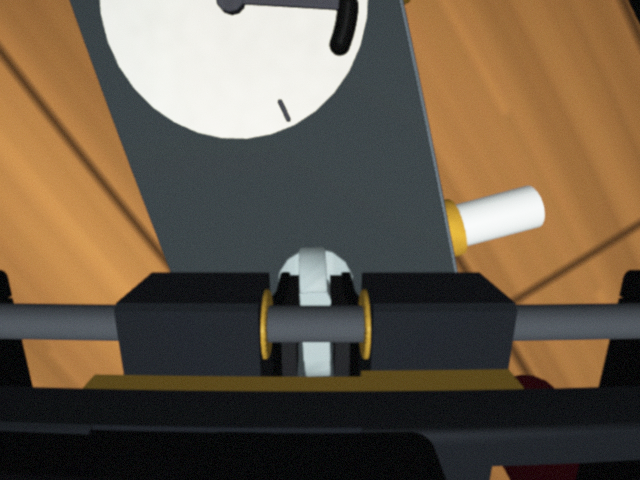

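View pics/s6.png

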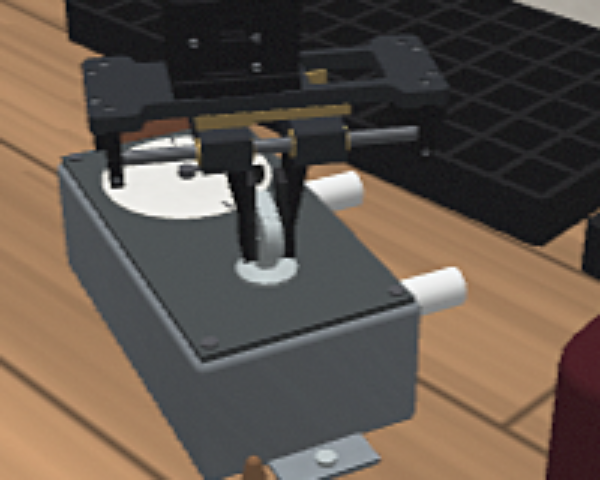

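The hand now runs from (232,2) to about (338,5), pointing at the arc's first half. The arc's far end is at (340,48). I'll compute how much is left.

```bash
python3 - <<'E'
from cell import ctrl
from h import *
s=ctrl.read_state();c=ctrl.camera("wrist")
an=lambda d:np.arctan2(d[1],d[0])
p=plane(c,[(232,2),(335,6)],.096,s); e=plane(c,(340,53),.095,s)[0];print(p,e)
print("hand az",np.degrees(an(p[1]-p[0])),"to far end",an(p[1]-p[0])-an(e-p[0]),np.linalg.norm(e-p[0]))
E
```

```text
[[0.58423164 0.16796952 0.096     ]
 [0.61695351 0.14367899 0.096     ]] [0.60906271 0.12808303 0.095     ]
hand az -36.587725370554466 to far end 0.3753893494845164 0.04699483621141442
```

Call:
{"name": "jog_arm", "arguments": {"motion": "0 0 0 0 1 0 0; 0 0 0 0 2 0 0; 0 0 0 0 3 0 0; 0 0 0 0 3.75 0 0; 0 0 0 0 3.75 0 0; 0 0 0 0 3.75 0 0"}}

```text
time: 15.02
ee_pos: [0.5438, 0.0502, 0.1045]
orientation: [-0.689, -0.157, 0.69, -0.158]
ft_force: [-4.7, -3.4, 3.3]
grip_width: 0.0123
```

```bash
python3 st.py .105;python3 - <<'E'
from cell import ctrl
import cv2
cv2.imwrite("pics/w7.png",ctrl.camera("wrist")["image"])
E
```

```text
15.025 q [-1.05  0.36  1.05  1.9  -0.35  1.09 -0.98] p [0.5438 0.0502 0.1045] F [-4.7 -3.4  3.3] M [-0.86  0.98  0.16] w 0.0123
tool x [-0.002 -0.001 -1.   ] yaw of y -64.28
to key in tool axes [-0.0005 -0.0009 -0.0012]
```

View pics/w7.png

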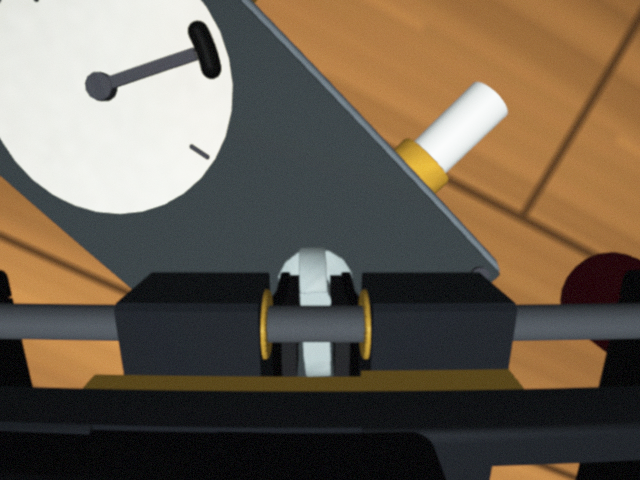

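The hand points at (205,50), the middle of the arc, which runs from (197,23) to (212,76). That puts the key at about 5.4, so even a full spring-back stays on the arc. I'll release and lift.

Call:
{"name": "jog_arm", "arguments": {"motion": "45 0 0 0 0 0 0; 45 0 0 0 0 0 0; 45 0 0 0 0 0 0; 45 0 0 0 0 0 0; 45 0 0 0 0 0 0; 45 -0.03 0 0 0 0 0; 45 -0.07 0 0 0 0 0; 45 -0.11 0 0 0 0 0"}}

```text
time: 16.08
ee_pos: [0.5444, 0.0508, 0.2157]
orientation: [-0.689, -0.157, 0.689, -0.157]
ft_force: [0.4, 1.0, 0.1]
grip_width: 0.0394
```

Call:
{"name": "jog_arm", "arguments": {"motion": "45 -0.01 0 0 0 0 0; 45 -0.01 0 0 0 0 0; 45 -0.01 0 0 0 0 0; 45 -0.01 0 0 0 0 0; 45 -0.01 0 0 0 0 0; 45 -0.01 0 0 0 0 0; 45 -0.01 0 0 0 0 0; 45 -0.01 0 0 0 0 0"}}

```text
time: 17.08
ee_pos: [0.5446, 0.0509, 0.2246]
orientation: [0.689, 0.158, -0.689, 0.158]
ft_force: [-0.5, -0.5, 0.0]
grip_width: 0.0391
```

```bash
python3 st.py .105;python3 - <<'E'
from cell import ctrl
import cv2
cv2.imwrite("pics/w8.png",ctrl.camera("wrist")["image"])
cv2.imwrite("pics/s8.png",ctrl.camera("side")["image"])
E
```

```text
17.075 q [-1.17  0.2   1.15  1.76 -0.19  1.31 -1.1 ] p [0.5446 0.0509 0.2246] F [-0.5 -0.5  0. ] M [-0.11  0.14 -0.03] w 0.0391
tool x [ 0. -0. -1.] yaw of y -64.26
to key in tool axes [ 0.1196 -0.0006 -0.0002]
```

View pics/w8.png

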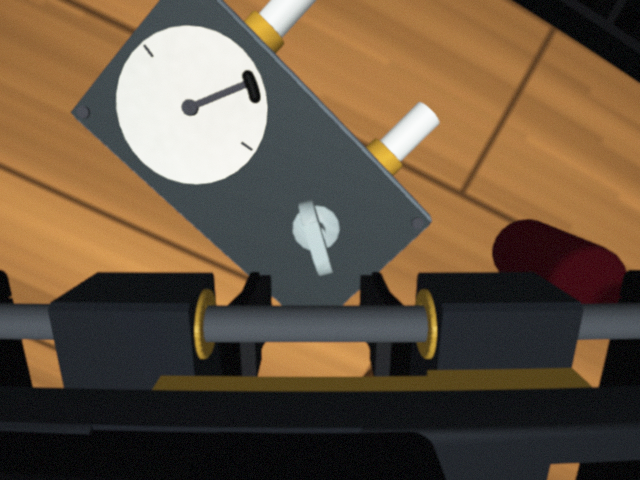

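View pics/s8.png

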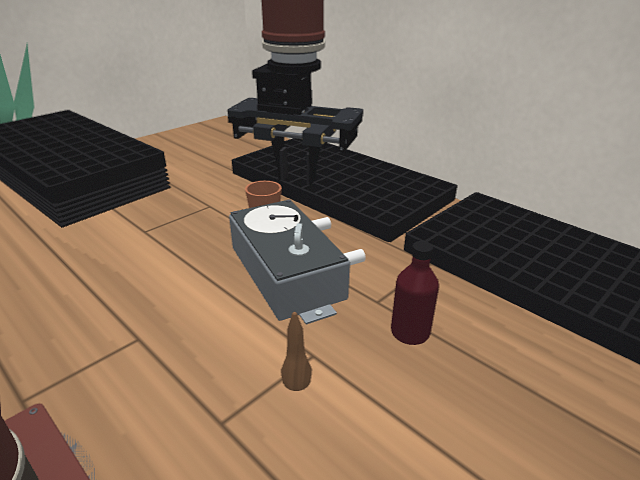

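After release, the hand runs from the pivot at (190,107) to (248,84), inside the arc's ends at (247,71) and (256,103). In the side view all three bystanders stand where they did, and the gripper is clear. One numeric check, then I'll hand it in.

```bash
python3 - <<'E'
from cell import ctrl
from h import *
s=ctrl.read_state();c=ctrl.camera("wrist")
an=lambda d:np.arctan2(d[1],d[0])
p=plane(c,[(190.5,107),(245,86)],.096,s); e=plane(c,[(247,70),(256,104)],.095,s)
h=an(p[1]-p[0]);print("hand past start",an(e[0]-p[0])-h,"before end",h-an(e[1]-p[0]),"az",np.degrees(h))
cv2.imwrite("pics/w9z.png",cv2.resize(c["image"][20:190,110:280],None,fx=3,fy=3,interpolation=cv2.INTER_CUBIC))
E
```

```text
hand past start 0.2017763238118787 before end 0.29986086647517884 az -44.88230563166514
```

View pics/w9z.png

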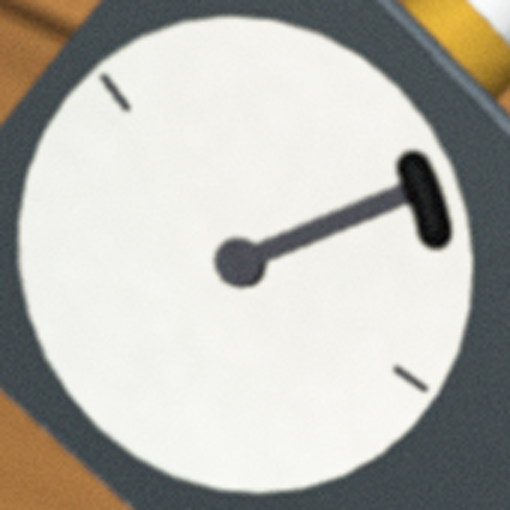

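The hand is well inside the arc, 0.20 rad past its start and 0.30 rad before its end.

```bash
python3 -c "
from cell import ctrl
print(ctrl.sign_off())"
```

```text
the job is handed in; nothing more can be done
None
```

The timer is wound: the hand points at the arc and stayed there for about a second after I let go. I handed the job in at about 17 s of the 72 s allowed.

I turned the key in two clockwise strokes, about 88° and then 150°, regripping the wing half a turn round between them.

- **Gauge:** the last wrist picture puts the hand about 0.20 rad past the arc's start and 0.30 rad before its end, so the key is at roughly 5.2. It was at about 5.4 just before release, so it never went past the arc.
- **Bystanders:** in the final side view the pot, flask and dibber stand where they were. I compared pictures by eye and did not re-measure their positions.
- **Gripper and forces:** the gripper was lifted clear with forces near zero. The highest wrist force in the readings I took was about 11 N.
- **Disagreements:** the key estimate varied by 0.1–0.2 rad depending on whether I used the wing angle or the hand, and the key's axis by 1–2 mm between cameras. Neither is enough to put the hand off the arc.

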